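# Flick the index disc free and brake it on its target

### The arm

A 6-joint arm with a two-finger parallel gripper is mounted at the origin on the work surface. World frame = base frame: x ahead of the robot, y to its left, z up, the work surface at z = 0. Lengths are in mm, angles in rad, forces in N, time in s.
With the tool pointing down it reaches from about 350 to 975 mm from the base axis. Payload 7.1 kg.
Tool frame: the origin (TCP) lies at the very end of the fingers, on their centre line; the grasp point (between the pads) lies 19 mm behind it (ctrl.grip_depth is the distance from the TCP to the grasp point, in mm); x points along the fingers, z is the direction in which the jaws open and shut, and the axes are right-handed (so a half turn about x gives the same grasp; the last joint's range is limited). The gripper opens to 88 mm and grips with 3 to 60 N. Pads are 20 mm wide; open, the fingers measure 115 mm over their backs; the gripper's body (75 mm by 178 mm) begins 61 mm behind the grasp point.
Start: joints at [1.154, 0.423, 1.63, -0, 1.089, -0.019], TCP at [242.087, 576.193, 222.675] pointing down, gripper open.
Joint ranges: [-3, 3], [-0.9, 2.11], [0.09, 2.58], [-1.31, 4.45], [0.11, 2.69], [-2.54, 2.54]. Speed limits (rad/s): [2.39, 2.39, 3.01, 3.14, 3.14, 3.14].

### API

Orientations are given as a rotation vector (axis times angle).
In Python, from workcell import ctrl gives the robot as it stands. The module is installed in compiled form; this text tells all that it offers.
- The arm moves only by the tool send_rows, never from a script. Its argument "rows" is a list of rows, each a list of 4 numbers: the shift along the tool's x, y, z in mm, then the turn about the tool's x in rad. In form: [[x, y, z, turn], ...]. A call has 1 to 10 rows; each row shifts and turns the pose as measured when the row begins, along the tool's axes as they then stand; what a row does not reach is not made up. A row lasts 1/12 s, in which the tool goes at most 41.7 mm and 7.16 degrees, less where a joint would pass 70% of its speed; a pose out of reach is approached as far as the arm can. A call with a gripper value outside its range is refused whole. "fingers" is the opening, from 0 (shut) to 1 (fully open), set as the call begins (left out, the last holds). The fingers move at their own pace and stop on an object; the grip force is fixed at half the most. Time passes only in rows, so rows that do not move let the fingers close. It gives the time, the measured TCP pose, the force and the opening at its end, in the units of the state.
- ctrl.get_obs(): the state, without advancing time (a new reading comes with each control period).
- ctrl.get_image(name): name is "scene" or "top" or "wrist"; returns a dict with "img" (480x640x3 uint8, red, green, blue), "depth" (480x640 float32, mm along the optical axis (not along the pixel's ray), 0 where there is no reading), "mtx" (3x3 intrinsics, pixels), "dist_coeffs" ([k1, k2, p1, p2, k3] as OpenCV has them; the pictures are not rectified), "world_from_camera" (4x4, takes a point from camera to world coordinates). Camera axes: x right, y down, z forward; pixel columns grow to the right and rows downward; lengths in mm; the calibration is good to about 2 mm. A picture is of the moment at which its call begins.
- ctrl.close_job(): hands the job in, once; it reports no verdict.
The state is a dict: "t": time; "qpos": joint angles; "qvel": joint speeds; "joint_torque": joint torques, N m; "ee_pos": TCP position; "orientation": TCP orientation; "ft_force": force on the tool from outside, world axes, zero at the start; "moment": the same for the moment, N m; "width": finger opening in mm.
Only numpy, scipy, OpenCV 4.12 (cv2) and the standard library are available. Lean on these libraries where they do the work, as an engineer would, in place of code of your own. Each camera call takes 0.05 s, during which the arm holds its last target.

### The job

Check the spin stand: with a fingertip, flick the bare aluminium disc so that it spins freely (either way round) and let it run untouched until its steel target has gone past the pickup at least once. Then brake it in one go with a fingertip on the disc, so that it stops with the steel target in front of the pickup's face; do not push it round to the place from a standstill, and leave it at rest there with your hand off. Nothing is to be picked up; do not touch the pickup and leave the loose things lying about where they are.

Things in the scene. Friction and masses are not known exactly. Their poses are not given: they have to be found in the camera images.
- stand: the fixed spin stand: a round grey cast base 172 mm across on three feet, with a bearing column in its middle that carries the disc. It cannot move. Origin on the disc's axis, on the table; its z points up and its x points from the axis towards the pickup.
- pickup: the pickup, part of the stand: a level, threaded steel M30 proximity sensor (barrel 30 mm across, axis 76 mm above the table along the stand's x) in a steel angle bracket 44 mm wide. Its round face is 96 mm from the disc's axis, 6 mm outside the disc's edge; bracket and cable end within 210 mm. The barrel's top is 91 mm and the bracket's 100 mm above the table. Origin and axes as the stand.
- disc: the free-turning disc: bare aluminium, 180 mm across, 12 mm thick, about 0.8 kg, its flat top level, 82 mm above the table. Six small dark holes lie on a 100 mm circle. Let into its rim, flush with top and edge, is one dark steel target 20 mm wide and 34 mm long radially. Origin on the axis at the disc's underside; z up, x towards the middle of the steel target.
- disc_top (a point): point on the disc's axis at the height of its flat top, inside the hub: the hub is 40 mm across and 8 mm high above the disc's top, with a dark nut 25 mm across up to 18 mm and a screw end up to 22 mm above. The disc is rigid and does not give when pressed from above
- target (a point): middle of the steel target's outer end, at the disc's edge (90 mm from the axis), at the height of the disc's top; it goes round with the disc
- index (a point): fixed point at the disc's edge (90 mm from the axis) straight in front of the middle of the pickup's face, at the height of the disc's top: the place for target
- spindle (a joint): angle of the disc in rad, anticlockwise seen from above; it counts on over whole turns. At 0, 2 pi, 4 pi, -2 pi ... the steel target faces the pickup. Starts at rest between 0.9 and 5.4. On its ball bearings, left alone, it loses about 5 % of its speed a second and 0.1 rad/s more; a few newtons of fingertip on top stop it almost at once, and it stays where it stops.
- weight: bystander: brass weight 34 mm across with a knob, 49 mm high, standing near the stand; origin under its centre
- locknut: bystander: spare steel lock nut, a ring 44 mm across and 9 mm high, lying near the stand; origin under its centre
- screwdriver: bystander: black screwdriver 170 mm long lying near the stand; origin on the table at about its middle, x along it
- connector: bystander: small steel coaxial tee connector, 30 mm by 32 mm and 15 mm high, lying near the stand; origin on the table under it
- tape: bystander: roll of black tape 96 mm across, 18 mm high, at the left of the table; origin under its centre
- jar: bystander: small clear jar with a white cap, 54 mm across, 75 mm high, at the right; origin under its centre
- caliper: bystander: steel caliper 200 mm long and 12 mm high, lying at the right; origin at the middle of its beam, x along it
- multimeter: bystander: black hand multimeter 150 x 76 mm, 41 mm high, lying at the left; origin under its centre, x along it

How it is judged:
By the outcome, as a careful person would: the job done as asked, in the order asked, and still so for the second after the job is handed in, with the robot touching nothing.
It also fails if it takes over 54 s, if anything falls off the work surface, if the arm or the gripper's body presses on something with over 40 N, if the wrist force passes 120 N, or if a joint passes its speed limit or range.

## Working session

There is one attempt and no reset: what is moved stays moved. The work goes in short steps, Python scripts to look and compute and a tool call to move; the robot and the scene stay as the last step left them, time stands still between calls to the robot, and variables do not carry over. Pictures are saved under pics/ and viewed, and the job is handed in when it is done.

Besides the shell and the picture viewer there is one more tool, called after "Call:" in YAML: its name, and indented under it one key for each argument. send_rows: Moves the arm, as the interface text tells. Its arguments: {"type":"object","properties":{"rows":{"type":"array"},"fingers":{"type":"number"}},"required":["rows"]}

```bash
mkdir -p pics; cat > h.py <<'E'
import numpy as np, cv2
from workcell import ctrl
def ray(im,uv):
    p=cv2.undistortPoints(np.array(uv,float).reshape(-1,1,2),np.array(im["mtx"]),np.array(im["dist_coeffs"])).reshape(-1,2)
    T=np.array(im["world_from_camera"]);d=np.c_[p,np.ones(len(p))]@T[:3,:3].T
    return T[:3,3],d
def onz(im,uv,z):
    o,d=ray(im,uv);return o+d*((z-o[2])/d[:,2])[:,None]
def save(im,n): cv2.imwrite("pics/"+n,cv2.cvtColor(im["img"],cv2.COLOR_RGB2BGR))
E
python3 - <<'E'
from h import *
for n in("scene","top","wrist"):
    im=ctrl.get_image(n);save(im,n+"0.png");np.savez(n+"0.npz",**im);print(n,im["world_from_camera"][:3,3])
o=ctrl.get_obs();print(o)
E
```

```text
scene [1131.76261703 -499.27567144 1030.07509038]
top [ 293.15579576   -5.83957824 1604.22032679]
wrist [174.78830605 603.77479501 383.80589077]
{'t': 0.15, 'qpos': array([ 1.15399092e+00,  4.23735824e-01,  1.63052071e+00, -1.89947375e-05,
        1.08857102e+00, -1.89821748e-02]), 'qvel': array([-0.00037507, -0.00181856, -0.00228543,  0.00173018,  0.00131396,
       -0.00071038]), 'joint_torque': array([-1.24807411e-03, -5.44981813e+01, -2.73916733e+01,  6.42066495e-02,
        2.04907462e-02, -1.12355640e-04]), 'ee_pos': array([241.92584847, 575.80227696, 222.03376145]), 'orientation': array([-0.91206209,  1.37259401,  0.91094547]), 'ft_force': array([ 0.08090121, -0.21215   ,  0.47628913]), 'moment': array([-0.04309037, -0.01608796,  0.01068998]), 'width': 87.57718515838617}
```

View pics/top0.png

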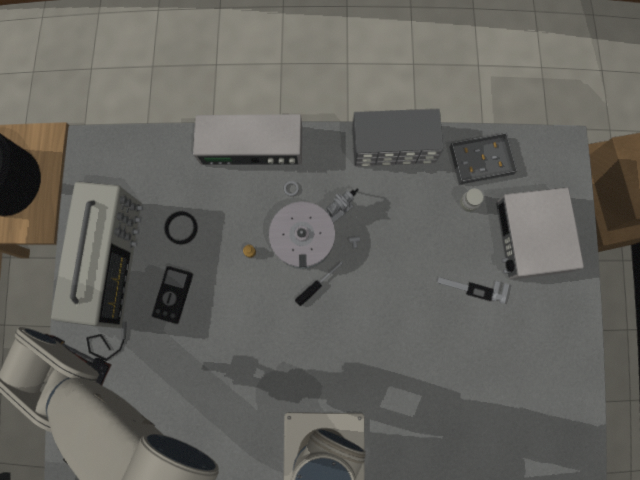

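View pics/scene0.png

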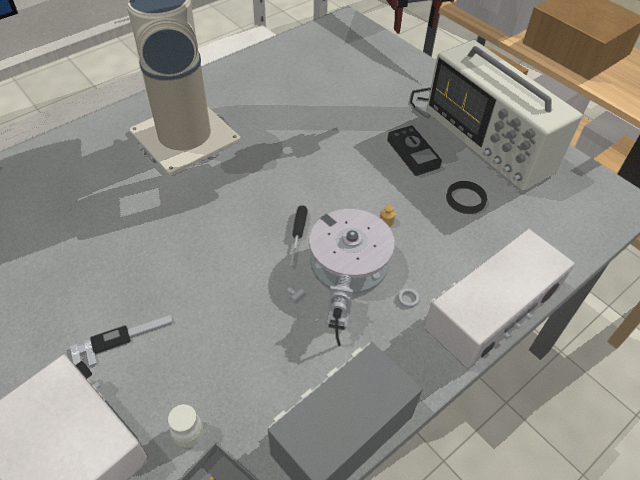

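The top view shows the disc centred near (302,234), with its target at (303,260). The pickup is up and to the right, near (343,202). In the scene view the disc is at (352,240) and its target at (328,220). Next I measure both.

```bash
python3 - <<'E'
from h import *
for n,c,r in(("top",(302,234),45),("scene",(352,240),60)):
    im=dict(np.load(n+"0.npz"));g=im["img"];x,y=c
    for dx,dy in((-15,5),(15,-5),(25,10)):print(n,g[y+dy,x+dx],end=' ')
    crop=g[y-r:y+r,x-r:x+r+20];cv2.imwrite(f"pics/{n}_c0.png",cv2.resize(crop[...,::-1],None,fx=5,fy=5,interpolation=cv2.INTER_CUBIC))
    # disc mask: upper plane points via depth
    d=im["depth"];ok=np.argwhere(d>0);uv=ok[:,::-1].astype(float)
    o,rr=ray(im,uv);P=o+rr*d[d>0][:,None]
    Z=np.zeros(d.shape);Z[d>0]=P[:,2]
    m=np.zeros(d.shape,np.uint8);m[(abs(Z-82)<9)]=255
    k=np.zeros_like(m);cv2.circle(k,c,r,255,-1);m&=k
    cs,_=cv2.findContours(m,cv2.RETR_EXTERNAL,cv2.CHAIN_APPROX_NONE);cc=max(cs,key=cv2.contourArea)
    W=onz(im,cc.reshape(-1,2),82)[:,:2]
    cen=None;idx=np.ones(len(W),bool)
    for _ in range(10):
        A=np.c_[2*W[idx],np.ones(idx.sum())];s=np.linalg.lstsq(A,(W[idx]**2).sum(1),rcond=None)[0]
        cen=s[:2];R=np.sqrt(s[2]+cen@cen);e=abs(np.hypot(*(W-cen).T)-R);idx=e<max(2,np.median(e)*2)
    print("cen",cen,"R",R,idx.mean())
E
```

```text
top [128 123 125] top [127 122 125] top [127 124 126] cen [591.64590782  61.99992787] R 88.72951804921811 0.9838709677419355
scene [165 162 166] scene [191 187 192] scene [190 182 189] cen [591.9116591   61.10416475] R 90.73984993845798 0.7722419928825622
```

View pics/top_c0.png

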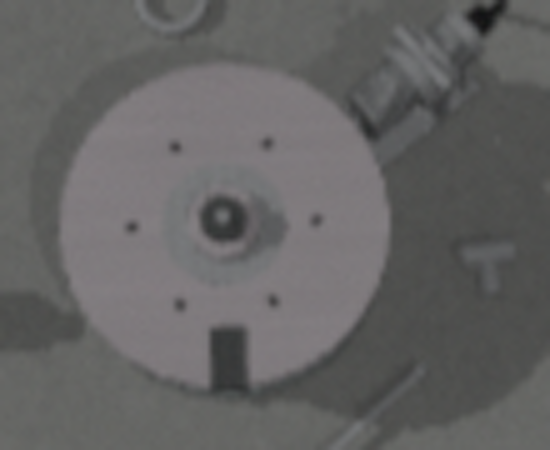

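View pics/scene_c0.png

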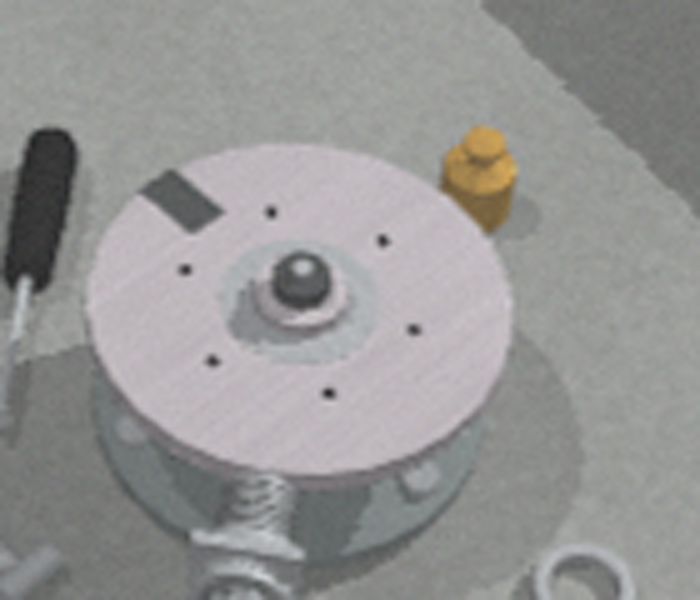

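```bash
cat >> h.py <<'E'
C=np.array([591.8,61.6])
E
python3 - <<'E'
from h import *
for n in("top","scene"):
    im=dict(np.load(n+"0.npz"));d=im["depth"];uv=np.argwhere(d>0)[:,::-1].astype(float)
    o,rr=ray(im,uv);P=o+rr*d[d>0][:,None]
    v=P[:,:2]-C;r=np.hypot(*v.T)
    s=(r>97)&(r<140)&(P[:,2]>70)&(P[:,2]<104)
    a=np.arctan2(v[s,1],v[s,0]);print(n,s.sum(),"pickup ang",np.median(a),a.mean(),a.std())
    # target mask: dark pixels at r 58..88 z~82
    W=onz(im,uv,82)[:,:2]-C;rw=np.hypot(*W.T);g=im["img"][d>0].mean(1)
    an=(rw>60)&(rw<84);m=an&(g<0.7*np.median(g[an]))
    p=W[m];print("target",m.sum(),p.mean(0),np.arctan2(*p.mean(0)[::-1]),"thr",np.median(g[an]))
o=ctrl.get_obs();from scipy.spatial.transform import Rotation as R
print(R.from_rotvec(o["orientation"]).as_matrix().round(3))
im=dict(np.load("wrist0.npz"));print(im["mtx"],im["world_from_camera"].round(3),im["dist_coeffs"])
im=dict(np.load("scene0.npz"))
# bystander heights map around the stand
d=im["depth"];uv=np.argwhere(d>0)[:,::-1].astype(float);o_,rr=ray(im,uv);P=o_+rr*d[d>0][:,None]
s=(np.hypot(*(P[:,:2]-C).T)<300)&(P[:,2]>104);print("tall",s.sum(),P[s].min(0) if s.any() else "",P[s].max(0) if s.any() else "")
E
```

```text
top 209 pickup ang -0.8961962860554922 -0.887194382080382 0.08588794284593267
target 62 [-70.88135964  -1.93706049] -3.1142712464679585 thr 124.33333333333333
scene 254 pickup ang -0.8728307563360669 -0.8750718022323644 0.08110991917859765
target 73 [-71.56439458   0.16364166] 3.139306022455177 thr 187.66666666666666
[[-0.    -0.922  0.387]
 [-0.001  0.387  0.922]
 [-1.     0.    -0.001]]
[[349.47874381   0.         319.23731919]
 [  0.         349.47874381 243.20808101]
 [  0.           0.           1.        ]] [[ 3.89000e-01  8.88000e-01  2.47000e-01  1.74788e+02]
 [ 9.21000e-01 -3.74000e-01 -1.05000e-01  6.03775e+02]
 [-0.00000e+00  2.69000e-01 -9.63000e-01  3.83806e+02]
 [ 0.00000e+00  0.00000e+00  0.00000e+00  1.00000e+00]] [-0.03437974  0.          0.          0.          0.        ]
tall 1474 [ 584.08566516 -142.47890217  104.00078263] [891.10077734 255.69246113 125.01499856]
```

View pics/wrist0.png

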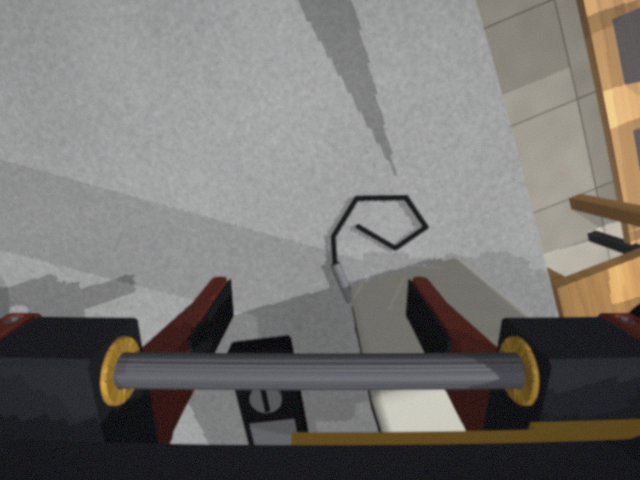

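Scene and top agree: disc axis at (592, 61.5), pickup direction about -0.88 rad, target direction about π, so the spindle stands near 4.0. I'll shut the fingers and move clear of the oscilloscope first.

Call:
send_rows:
  rows:
    - [0, -14, -33, 0]
    - [0, -14, -33, 0]
    - [0, -14, -33, 0]
    - [0, -14, -33, 0]
    - [0, -14, -33, 0]
    - [0, -14, -33, 0]
    - [0, -14, -33, 0]
  fingers: 0

```text
t: 0.73
ee_pos: [241.7, 320.7, 218.9]
orientation: [-0.916, 1.37, 0.916]
ft_force: [0.3, -0.2, 0.1]
width: 44.6
```

Call:
send_rows:
  rows:
    - [0, -38, -4.5, 0]
    - [10, -38, -4.5, 0]
    - [10, -38, -4.5, 0]
    - [10, -38, -4.5, 0]
    - [10, -38, -4.5, 0]
    - [10, -38, -4.5, 0]
    - [10, -38, -4.5, 0]
    - [10, -38, -4.5, 0]
    - [10, -38, -4.5, 0]
    - [10, -38, -4.5, 0]

```text
t: 1.57
ee_pos: [582.4, 118.3, 125.9]
orientation: [-0.918, 1.368, 0.92]
ft_force: [0.8, 0.8, 0.2]
width: 0.6
```

```bash
cat >> h.py <<'E'
from scipy.spatial.transform import Rotation as R
def to(x,y,z):
    o=ctrl.get_obs();M=R.from_rotvec(o["orientation"]).as_matrix()
    print("t",o["t"],"pos",o["ee_pos"].round(2),"F",o["ft_force"].round(2),"w",round(o["width"],1));print("tool x",M[:,0].round(4));print("delta tool",(M.T@(np.array([x,y,z])-o["ee_pos"])).round(2))
E
python3 - <<'E'
from h import *
to(576.4,130.6,90)
im=ctrl.get_image("scene");save(im,"s1.png")
im=ctrl.get_image("wrist");save(im,"w1.png")
E
```

```text
t 1.5667 pos [582.36 118.32 125.94] F [0.81 0.85 0.22] w 0.6
tool x [-4.e-04  8.e-04 -1.e+00]
delta tool [35.95 10.13  9.09]
```

View pics/s1.png

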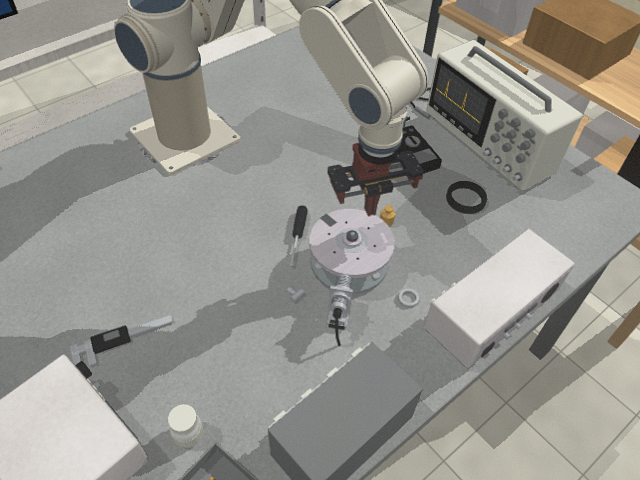

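View pics/w1.png

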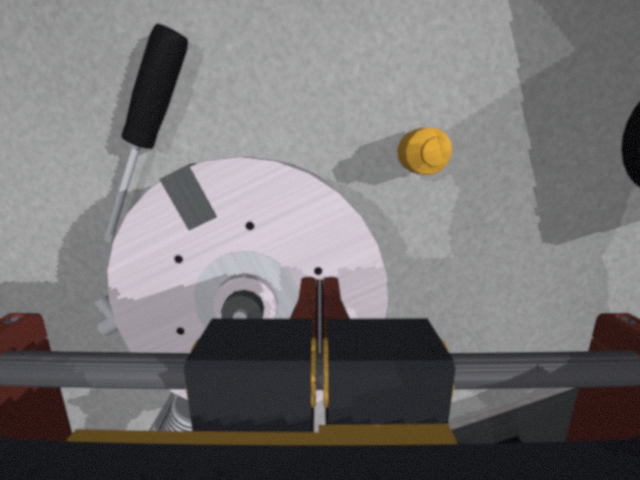

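The scene view shows the whole disc clear of the arm, with the target at (328,220), the pickup at (341,290) and the fingertip at (372,205). The wrist view shows the target at (188,197) and the fingertip over the rim area. Next I go to the start point just above the disc.

Call:
send_rows:
  rows:
    - [15, 5, 5, 0]
    - [15, 5, 4, 0]
    - [0, 0, 0, 0]
    - [0, 0, 0, 0]

```text
t: 2.0
ee_pos: [579.2, 127.6, 92.8]
orientation: [-0.913, 1.372, 0.914]
ft_force: [-0.4, -0.2, 0.2]
width: 0.4
```

```bash
python3 - <<'E'
from h import *
to(576.4,130.6,84)
E
```

```text
t 2.0 pos [579.21 127.6   92.76] F [-0.42 -0.19  0.21] w 0.4
tool x [-0.0015  0.     -1.    ]
delta tool [8.76 3.73 1.69]
```

Call:
send_rows:
  rows:
    - [4, 4, 2, 0]
    - [2.5, 0, 0, 0]
    - [1, 0, 0, 0]
    - [1, 0, 0, 0]

```text
t: 2.33
ee_pos: [575.9, 132.1, 86.1]
orientation: [-0.914, 1.369, 0.915]
ft_force: [-0.4, -0.8, 0.6]
width: 0.3
```

Call:
send_rows:
  rows:
    - [1, 0, 0, 0]
    - [0, 0, 0, 0]

```text
t: 2.5
ee_pos: [576.2, 132.3, 85.7]
orientation: [-0.915, 1.368, 0.914]
ft_force: [-0.4, 0.1, 0.3]
width: 0.5
```

Call:
send_rows:
  rows:
    - [2, 0, 0, 0]

```text
t: 2.58
ee_pos: [576.6, 132.4, 84.2]
orientation: [-0.915, 1.367, 0.914]
ft_force: [0.3, 0.8, 0.2]
width: 0.4
```

Call:
send_rows:
  rows:
    - [2, 0, 0, 0]

```text
t: 2.67
ee_pos: [576.9, 132.4, 82.4]
orientation: [-0.915, 1.367, 0.914]
ft_force: [-0.5, 0.2, 4.2]
width: 0.8
```

Call:
send_rows:
  rows:
    - [1, 0, 0, 0]

```text
t: 2.75
ee_pos: [578.0, 132.6, 82.3]
orientation: [-0.915, 1.365, 0.912]
ft_force: [-0.7, 0.3, 14.4]
width: 0.6
```

Call:
send_rows:
  rows:
    - [0.6, 7, -6, 0]
    - [0.7, 9, -10, 0]
    - [0.7, 6.5, -12, 0]
    - [-4, 4.5, -13, 0]
    - [-7, 2, -13, 0]
    - [0, 0, -3, 0]

```text
t: 3.25
ee_pos: [530.0, 90.5, 93.4]
orientation: [-0.917, 1.357, 0.911]
ft_force: [0.4, 0.2, -0.9]
width: 0.7
```

```bash
cat >> h.py <<'E'
PA=-0.875
def ang(im):
    g=cv2.GaussianBlur(im["img"],(3,3),0).mean(2)
    uu,vv=np.meshgrid(np.arange(280,420),np.arange(190,300));uv=np.c_[uu.ravel(),vv.ravel()]
    W=onz(im,uv,82)[:,:2]-C;rw=np.hypot(*W.T);a=np.arctan2(W[:,1],W[:,0]);gv=g[uv[:,1],uv[:,0]]
    m=(rw>60)&(rw<86)&(gv<0.65*np.median(gv[(rw>60)&(rw<84)]))
    b=np.zeros(g.shape,np.uint8);b[uv[m,1],uv[m,0]]=255
    n,l,st,ce=cv2.connectedComponentsWithStats(b)
    res=[]
    for i in range(1,n):
        if st[i,4]<25: continue
        w=onz(im,[ce[i]],82)[0,:2]-C;res.append((st[i,4],np.hypot(*w).round(1),(np.arctan2(w[1],w[0])-PA)%(2*np.pi)))
    return sorted(res,reverse=True)
def look(n,tag):
    out=[]
    for k in range(n):
        t=ctrl.get_obs()["t"];im=ctrl.get_image("scene");out.append((round(t,3),[(a,b,round(c,3)) for a,b,c in ang(im)]))
        if k==n-1: save(im,tag+".png")
    for o in out: print(o)
E
python3 - <<'E'
from h import *
im=dict(np.load("scene0.npz"));print(ang(im))
look(4,"s2");to(560,110,90)
E
```

```text
[(np.int32(74), np.float64(72.8), np.float64(4.0155150867230525))]
(3.25, [(np.int32(96), np.float64(72.5), np.float64(4.902)), (np.int32(50), np.float64(78.1), np.float64(3.516))])
(3.3, [(np.int32(92), np.float64(72.7), np.float64(5.015)), (np.int32(52), np.float64(77.9), np.float64(3.511))])
(3.35, [(np.int32(96), np.float64(72.9), np.float64(5.124)), (np.int32(55), np.float64(77.7), np.float64(3.497))])
(3.4, [(np.int32(89), np.float64(72.8), np.float64(5.229)), (np.int32(55), np.float64(77.7), np.float64(3.497))])
t 3.45 pos [531.6   91.85  92.59] F [0.33 0.32 0.18] w 0.5
tool x [ 0.0133  0.0041 -0.9999]
delta tool [  3.04 -19.26  27.61]
```

View pics/s2.png

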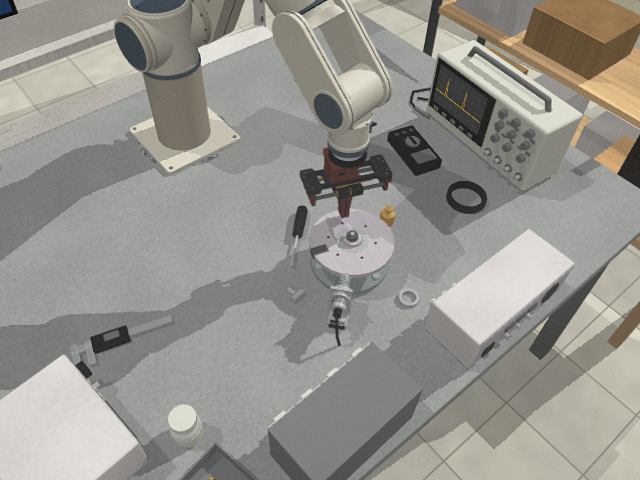

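The flick worked: the disc runs freely at about 2.2 rad/s, with the target at 5.23 rad at t=3.4. The blob at 3.5 rad is the fingertip. I lower to a hover while it passes the pickup.

Call:
send_rows:
  rows:
    - [3, 0, 0, 0]
    - [3, 0, 0, 0]
    - [0, 0, 0, 0]
    - [0, 0, 0, 0]
    - [0, 0, 0, 0]
    - [0, 0, 0, 0]
    - [0, 0, 0, 0]
    - [0, 0, 0, 0]

```text
t: 4.12
ee_pos: [532.9, 93.3, 84.6]
orientation: [-0.918, 1.356, 0.912]
ft_force: [0.2, -0.6, 0.3]
width: 0.5
```

```bash
python3 - <<'E'
from h import *
look(5,"s3");to(531,92,85)
E
```

```text
(4.117, [(np.int32(89), np.float64(73.6), np.float64(3.489)), (np.int32(83), np.float64(73.1), np.float64(0.554))])
(4.167, [(np.int32(88), np.float64(73.7), np.float64(3.49)), (np.int32(85), np.float64(73.0), np.float64(0.667))])
(4.217, [(np.int32(87), np.float64(73.8), np.float64(3.488)), (np.int32(84), np.float64(73.3), np.float64(0.771))])
(4.267, [(np.int32(88), np.float64(73.7), np.float64(3.49)), (np.int32(80), np.float64(73.4), np.float64(0.873))])
(4.317, [(np.int32(87), np.float64(73.8), np.float64(3.488)), (np.int32(82), np.float64(72.8), np.float64(0.98))])
t 4.3667 pos [532.95  93.26  84.67] F [ 0.43  1.28 -0.64] w 0.4
tool x [ 0.0128  0.0042 -0.9999]
delta tool [-0.36  1.31 -1.91]
```

The target passed the pickup untouched, and the speed is now about 2.1 rad/s. I raise slightly for clearance and wait.

Call:
send_rows:
  rows:
    - [-2, 0, 0, 0]
    - [0, 0, 0, 0]
    - [0, 0, 0, 0]
    - [0, 0, 0, 0]
    - [0, 0, 0, 0]
    - [0, 0, 0, 0]
    - [0, 0, 0, 0]
    - [0, 0, 0, 0]
    - [0, 0, 0, 0]
    - [0, 0, 0, 0]

```text
t: 5.2
ee_pos: [533.0, 93.2, 87.1]
orientation: [-0.918, 1.356, 0.911]
ft_force: [0.1, 0.4, 0.4]
width: 0.4
```

```bash
cat >> h.py <<'E'
def fit(n,off):
    T=[];A=[]
    for k in range(n):
        t=ctrl.get_obs()["t"];r=ang(ctrl.get_image("scene"))
        r=[x for x in r if abs(x[2]-3.5)>0.35]
        if len(r)!=1: print(t,r);continue
        T.append(t);A.append(r[0][2]+off)
    T=np.array(T);A=np.unwrap(A);now=ctrl.get_obs()["t"]
    from scipy.optimize import least_squares
    f=lambda p,t:p[0]-2*t+20*(p[1]+2)*(1-np.exp(-.05*t))
    tr=T-T[0];s=least_squares(lambda p:f(p,tr)-A,[A[0],1.5]).x
    print("fit a0,w0",s,"res",(f(s,tr)-A).round(3),"now",now,f(s,now-T[0]))
    from scipy.optimize import brentq
    for goal in(4*np.pi,6*np.pi):
        tt=np.linspace(0,15,3001);v=f(s,tt);
        if v[:np.argmax(v)+1].max()>goal:
            tp=brentq(lambda t:f(s,t)-goal,0,tt[np.argmax(v)]);print("goal",goal,"at t",T[0]+tp,"in rows from now",(T[0]+tp-now)*12,"w",(s[1]+2)*np.exp(-.05*tp)-2)
E
python3 - <<'E'
from h import *
fit(4,2*np.pi);to(531,92,85)
E
```

```text
fit a0,w0 [8.96219861 1.74215884] res [ 0.003 -0.004 -0.002  0.002] now 5.4 9.306900658083743
goal 12.566370614359172 at t 7.555347752703804 in rows from now 25.86417303244565 w 1.32641546848027
t 5.4 pos [532.97  93.21  87.12] F [-0.16 -0.03  0.56] w 0.5
tool x [ 0.0131  0.0042 -0.9999]
delta tool [ 2.09  1.38 -1.89]
```

Call:
send_rows:
  rows:
    - [1.7, 0, 0, 0]
    - [0, 0, 0, 0]
    - [0, 0, 0, 0]
    - [0, 0, 0, 0]
    - [0, 0, 0, 0]
    - [0, 0, 0, 0]
    - [0, 0, 0, 0]
    - [0, 0, 0, 0]
    - [0, 0, 0, 0]
    - [0, 0, 0, 0]

```text
t: 6.23
ee_pos: [533.0, 93.2, 85.2]
orientation: [-0.918, 1.356, 0.911]
ft_force: [0.1, 0.5, -0.4]
width: 0.5
```

```bash
python3 - <<'E'
from h import *
fit(6,2*np.pi);to(531,92,85)
E
```

```text
fit a0,w0 [10.71875157  1.71837736] res [-0.001 -0.    -0.     0.002  0.003 -0.003] now 6.5333 11.225940109556817
goal 12.566370614359172 at t 7.378072598639419 in rows from now 10.137271183673036 w 1.5115191524673177
goal 18.84955592153876 at t 13.5143463254843 in rows from now 83.77255590581161 w 0.5837325144238532
t 6.5333 pos [533.01  93.18  85.2 ] F [-0.41 -0.42 -0.07] w 0.5
tool x [ 0.0131  0.0042 -0.9999]
delta tool [ 0.17  1.41 -1.86]
```

The model puts the third pass near t=13.5 s at only about 0.6 rad/s, which is a more precise speed to brake from. I let it run on.

Call:
send_rows:
  rows:
    - [0, 0, 0, 0]
    - [0, 0, 0, 0]
    - [0, 0, 0, 0]
    - [0, 0, 0, 0]
    - [0, 0, 0, 0]
    - [0, 0, 0, 0]
    - [0, 0, 0, 0]
    - [0, 0, 0, 0]
    - [0, 0, 0, 0]
    - [0, 0, 0, 0]

```text
t: 7.37
ee_pos: [533.0, 93.2, 85.2]
orientation: [-0.918, 1.356, 0.912]
ft_force: [0.2, -0.7, -0.2]
width: 0.6
```

Call:
send_rows:
  rows:
    - [0, 0, 0, 0]
    - [0, 0, 0, 0]
    - [0, 0, 0, 0]
    - [0, 0, 0, 0]
    - [0, 0, 0, 0]
    - [0, 0, 0, 0]
    - [0, 0, 0, 0]
    - [0, 0, 0, 0]

```text
t: 8.03
ee_pos: [533.0, 93.2, 85.2]
orientation: [-0.918, 1.356, 0.911]
ft_force: [-1.1, 1.0, 0.7]
width: 0.8
```

```bash
python3 - <<'E'
from h import *
fit(6,4*np.pi);to(531,92,85)
E
```

```text
fit a0,w0 [13.60201352  1.43592053] res [-0.001  0.001 -0.001  0.003 -0.002  0.   ] now 8.3333 14.025097366474157Traceback (most recent call last):
  File "<stdin>", line 2, in <module>
  File "h.py", line 50, in fit
    tp=brentq(lambda t:f(s,t)-goal,0,tt[np.argmax(v)]);print("goal",goal,"at t",T[0]+tp,"in rows from now",(T[0]+tp-now)*12,"w",(s[1]+2)*np.exp(-.05*tp)-2)
    r = _zeros._brentq(f, a, b, xtol, rtol, maxiter, args, full_output, disp)
ValueError: f(a) and f(b) must have different signs
```

```bash
sed -i 's/for goal in(4\*np.pi,6\*np.pi)/for goal in(6*np.pi,)/' h.py
```

Call:
send_rows:
  rows:
    - [0, 0, 0, 0]
    - [0, 0, 0, 0]
    - [0, 0, 0, 0]
    - [0, 0, 0, 0]
    - [0, 0, 0, 0]
    - [0, 0, 0, 0]
    - [0, 0, 0, 0]
    - [0, 0, 0, 0]
    - [0, 0, 0, 0]
    - [0, 0, 0, 0]

```text
t: 9.17
ee_pos: [533.0, 93.2, 85.2]
orientation: [-0.918, 1.356, 0.911]
ft_force: [-0.7, -0.6, 0.4]
width: 0.4
```

Call:
send_rows:
  rows:
    - [0, 0, 0, 0]
    - [0, 0, 0, 0]
    - [0, 0, 0, 0]
    - [0, 0, 0, 0]
    - [0, 0, 0, 0]
    - [0, 0, 0, 0]
    - [0, 0, 0, 0]
    - [0, 0, 0, 0]
    - [0, 0, 0, 0]
    - [0, 0, 0, 0]

```text
t: 10.0
ee_pos: [533.0, 93.2, 85.2]
orientation: [-0.918, 1.356, 0.911]
ft_force: [-0.1, 0.6, -0.3]
width: 0.8
```

Call:
send_rows:
  rows:
    - [0, 0, 0, 0]
    - [0, 0, 0, 0]
    - [0, 0, 0, 0]
    - [0, 0, 0, 0]
    - [0, 0, 0, 0]
    - [0, 0, 0, 0]
    - [0, 0, 0, 0]
    - [0, 0, 0, 0]
    - [0, 0, 0, 0]
    - [0, 0, 0, 0]

```text
t: 10.83
ee_pos: [533.0, 93.2, 85.2]
orientation: [-0.918, 1.356, 0.912]
ft_force: [-0.2, -0.2, -0.1]
width: 0.3
```

```bash
python3 - <<'E'
from h import *
fit(8,4*np.pi);to(531,92,85)
E
```

```text
fit a0,w0 [16.84487194  0.99273617] res [-0.003  0.002 -0.001  0.002  0.002 -0.001 -0.001 -0.001] now 11.2333 17.23007486791993
goal 18.84955592153876 at t 13.289151679910571 in rows from now 24.670220158926853 w 0.6469168028992951
t 11.2333 pos [533.    93.2   85.18] F [ 0.2  -0.38  0.33] w 0.4
tool x [ 0.0131  0.0042 -0.9999]
delta tool [ 0.15  1.4  -1.87]
```

Call:
send_rows:
  rows:
    - [0, 0, 0, 0]
    - [0, 0, 0, 0]
    - [0, 0, 0, 0]
    - [0, 0, 0, 0]
    - [0, 0, 0, 0]
    - [0, 0, 0, 0]
    - [0, 0, 0, 0]
    - [0, 0, 0, 0]
    - [0, 0, 0, 0]
    - [0, 0, 0, 0]

```text
t: 12.07
ee_pos: [533.0, 93.2, 85.2]
orientation: [-0.918, 1.356, 0.911]
ft_force: [0.2, 0.1, 0.8]
width: 0.6
```

```bash
python3 - <<'E'
from h import *
im=dict(np.load("scene0.npz"));c=im["img"][265:345,300:390];cv2.imwrite("pics/pk.png",cv2.resize(c[...,::-1],None,fx=7,fy=7,interpolation=cv2.INTER_CUBIC))
im=dict(np.load("top0.npz"));c=im["img"][180:230,310:380];cv2.imwrite("pics/pkt.png",cv2.resize(c[...,::-1],None,fx=10,fy=10,interpolation=cv2.INTER_CUBIC))
E
```

```text
(no output)
```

View pics/pk.png

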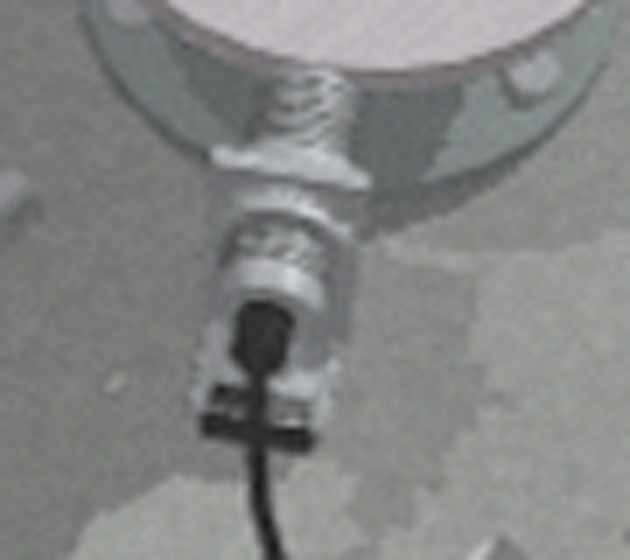

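View pics/pkt.png

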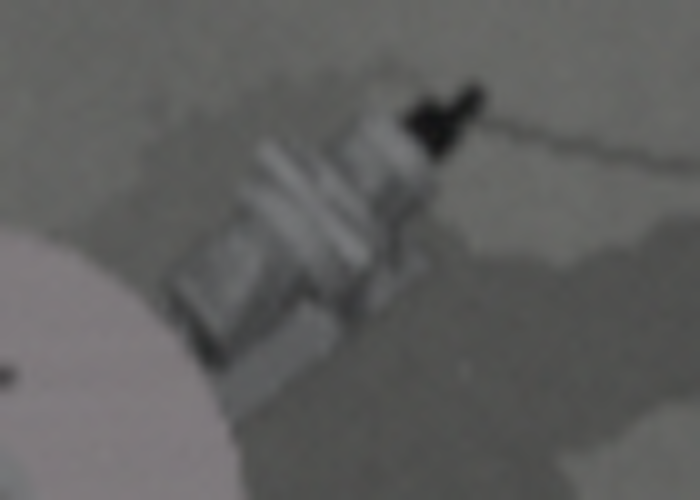

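```bash
python3 - <<'E'
from h import *
for n,uv in(("scene",[(344.6,280.7),(337.1,312.4)]),("top",[(329.3,212),(352.5,192.5)])):
    im=dict(np.load(n+"0.npz"));w=onz(im,uv,76)[:,:2];v=w-C
    print(n,v.round(1),np.arctan2(v[:,1],v[:,0]),"axis",np.arctan2(*(w[1]-w[0])[::-1]))
fit(6,4*np.pi)
E
```

```text
scene [[  65.7  -74.5]
 [ 113.  -134.7]] [-0.84768241 -0.87268004] axis -0.9051222057032065
top [[  60.1  -74.9]
 [ 115.5 -138.7]] [-0.89427795 -0.87647027] axis -0.8562280975785451
fit a0,w0 [17.9867479   0.91064178] res [ 0.003 -0.    -0.002 -0.003 -0.     0.003] now 12.3667 18.25342411335835
goal 18.84955592153876 at t 13.097662948252248 in rows from now 8.771555379026978 w 0.7644050860670291
```

Call:
send_rows:
  rows:
    - [0, 0, 0, 0]
    - [0, 0, 0, 0]
    - [0, 0, 0, 0]
    - [0, 0, 0, 0]
    - [0, 0, 0, 0]

```text
t: 12.78
ee_pos: [533.0, 93.2, 85.2]
orientation: [-0.918, 1.356, 0.912]
ft_force: [-0.4, 0.7, -0.8]
width: 0.9
```

```bash
python3 - <<'E'
from h import *
look(2,"s4");to(531,92,85)
E
```

```text
(12.783, [(np.int32(87), np.float64(73.9), np.float64(3.49)), (np.int32(86), np.float64(72.8), np.float64(6.018))])
(12.833, [(np.int32(86), np.float64(73.9), np.float64(3.488)), (np.int32(85), np.float64(73.1), np.float64(6.057))])
t 12.8833 pos [533.    93.17  85.18] F [-0.63  0.53  0.06] w -0.1
tool x [ 0.0131  0.0042 -0.9999]
delta tool [ 0.15  1.41 -1.84]
```

Call:
send_rows:
  rows:
    - [0, 0, 0, 0]
    - [0, 0, 0, 0]
    - [4, 0, 0, 0]
    - [0.6, 0, 0, 0]
    - [0.6, 0, 0, 0]

```text
t: 13.3
ee_pos: [534.0, 94.0, 82.4]
orientation: [-0.917, 1.354, 0.911]
ft_force: [-3.1, 0.8, 6.3]
width: 0.2
```

```bash
python3 - <<'E'
from h import *
look(2,"s5");to(531,92,85)
E
```

```text
(13.3, [(np.int32(92), np.float64(73.6), np.float64(3.47)), (np.int32(84), np.float64(73.1), np.float64(6.262))])
(13.35, [(np.int32(92), np.float64(73.6), np.float64(3.47)), (np.int32(87), np.float64(73.1), np.float64(6.26))])
t 13.4 pos [534.03  94.04  82.34] F [-2.81  0.7  10.48] w 0.2
tool x [ 0.0151  0.0056 -0.9999]
delta tool [-2.71  1.98 -3.01]
```

It stopped at -0.02 rad, about 2 mm from the index point. I lift straight off.

Call:
send_rows:
  rows:
    - [-8, 0, 0, 0]
    - [-20, 0, 0, 0]
    - [-20, 0, 0, 0]
    - [-20, 0, 0, 0]
    - [0, 0, 0, 0]
    - [0, 0, 0, 0]
    - [0, 0, 0, 0]

```text
t: 13.98
ee_pos: [532.3, 93.5, 153.0]
orientation: [-0.917, 1.355, 0.911]
ft_force: [-0.8, 0.6, 1.3]
width: 0.4
```

```bash
python3 - <<'E'
from h import *
look(2,"s6");to(531,92,85)
im=ctrl.get_image("scene");c=im["img"][180:340,280:430];cv2.imwrite("pics/s6c.png",cv2.resize(c[...,::-1],None,fx=3.7,fy=3.7,interpolation=cv2.INTER_CUBIC))
E
```

```text
(13.983, [(np.int32(92), np.float64(72.9), np.float64(0.033))])
(14.033, [(np.int32(92), np.float64(73.1), np.float64(0.035))])
t 14.0833 pos [531.71  93.46 152.31] F [-0.55  0.77 -0.31] w 0.3
tool x [ 0.012   0.005  -0.9999]
delta tool [67.29  0.71 -2.24]
```

View pics/s6c.png

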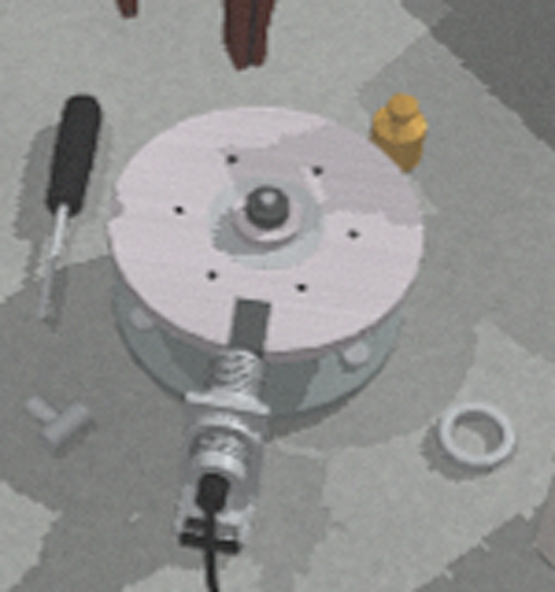

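The scene view shows the target at (250,325) in the crop, lined up with the pickup barrel at (237,370). The release nudged it from -0.02 to +0.034 rad, about 3 mm off the index point and still in front of the face. It reads the same in consecutive frames, and the hand is 70 mm clear. I do a last bystander check, then hand in.

```bash
python3 - <<'E'
from h import *
im=ctrl.get_image("top");im2=ctrl.get_image("scene");a=dict(np.load("scene0.npz"))["img"]
for n,(u,v) in dict(screwdriver=(300,220),weight=(389,214),nut=(408,298),tee=(296,293),tape=(466,197),jar=(183,418),caliper=(112,340)).items():
    s=slice(v-10,v+10),slice(u-10,u+10);print(n,cv2.phaseCorrelate(a[s].mean(2).astype(np.float32),im2["img"][s].mean(2).astype(np.float32))[0])
print(ang(im2)); print(ctrl.close_job())
E
```

```text
screwdriver (-0.07452502941240269, 0.17894323188295402)
weight (0.5156829197271282, -0.11302816263237503)
nut (-0.15181635582949227, -0.03260280114159464)
tee (0.11092620675675136, -0.04379624552035466)
tape (-0.0840414177928146, -0.20771413699482189)
jar (0.04592578238283984, 0.06536929751039189)
caliper (-0.15434761235855632, -0.01903866340907534)
[(np.int32(94), np.float64(73.0), np.float64(0.04620684468190961))]
the job is handed in; nothing more can be done
None
```

I did the flick, the free run and the brake in that order, and the job is handed in. The steel target is about 3–4 mm past the middle of the pickup's face.

- **Flick and run:** I shut the fingers, swept the tip anticlockwise across the disc's top and lifted off. The disc ran free at about 2.2 rad/s, and the target passed the pickup twice untouched.
- **Before the flick:** I pressed straight down on the disc at rest, to about 14 N, to find its height. The sweep started from that contact.
- **Brake:** On the third approach, at about 0.75 rad/s, one downward press (about 6–10 N measured) stopped the disc at -0.02 rad.
- **After the brake:** Lifting off moved the disc forward about 0.055 rad, because the arm was still pushing slightly sideways. I did not correct it.
- **Final position:** Two frames after the lift read 0.033 and 0.035 rad, and a last one just before handing in read 0.046 rad. I took that difference as image noise and handed in without another look, so the readings cannot rule out a very slow drift. The pickup's direction is known to about 0.02 rad.
- **Surroundings:** The hand was about 70 mm above the disc with no contact force. Of the loose things, seven showed no shift beyond half a pixel in the scene view. The multimeter was not checked.

The run took about 14 s of the 54 s allowed.

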